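# Slide a printer plate out over the end of the cooling stand

### The job

On the two-lane cooling stand, push the orange bolt of the lane holding the plate with the purple line fully back, away from the middle of the stand, and leave it there. Then push that plate along its lane, away from the robot, until it overhangs the end with its purple line level with the end of the stand, lying flat. Only push with the fingertips: pick nothing up, and leave the other plate, its bolt and everything else alone.

Things in the scene. Friction and masses are not known exactly. Their poses are not given: they have to be found in the camera images.
- stand: grey two-lane cooling stand fixed on the table, 230 long (x) x 200 wide (y), lane floor 70 above the table. Origin: centre of its underside. Its +x runs along the lanes to the open end at x = +115, away from the robot (yaw varies). Lanes centred at y = +48 (left) and -48 (right), each 84 wide, open at both ends, with 8 high black fences (centre one 12 wide, outer ones 10).
- left_end (a point): middle of the left lane's floor at the stand's open end (stand x = +115, y = +48, height 70). Each lane is barred near this end by an orange bolt: a bar 12 wide centred on stand x = +95, 9 high over the floor, reaching 34 into the lane from its outer fence. Pushed outward, away from the centre fence, it leaves the lane
- right_end (a point): the same point of the right lane (stand x = +115, y = -48)
- bolt_left (a joint): slide of the left lane's bolt in m: 0 = closed, 0.045 = fully back (out of the lane, towards the stand's +y). It moves with about 1.5 N of friction, stays where it is left and has a hard stop at 0.045; starts between 0 and 0.006
- bolt_right (a joint): the same for the right lane's bolt; it opens towards the stand's -y
- bolt_left_peg (a point): centre of the top of the left bolt's upright orange peg, 12 dia; the peg rises from 9 to 45 above the lane floor, so that it can be pushed from its inner side; when closed it stands at stand x = +95, y = +63
- bolt_right_peg (a point): the same for the right bolt; when closed it stands at stand x = +95, y = -63
- purple_plate: loose gold-coloured plate with a purple line across it, 100 long (x) x 80 wide (y) x 6 thick, about 0.13 kg, lying flat in one of the two lanes (either one), at least 50 short of its bolt. Origin: centre of its underside; its +x points along the lane to the open end
- purple_plate_line (a point): middle of the purple line (8 wide, right across the plate) on the plate's top face: 17 ahead of the plate's centre, 33 behind its leading edge, 67 ahead of its trailing edge. Pushed more than 17 beyond the wanted overhang the plate tips off
- green_plate: an equal plate with a green line, in the other lane; leave alone. Origin: centre of its underside
- tin: brass tin, 60 dia x 42 high, full of brass shavings, standing on the table left of the stand; leave alone. Origin: centre of its underside
- tin_lid: its steel lid, disc 64 dia x 10, lying left of the stand; leave alone. Origin: centre of its underside
- pump: blue and silver hand pump lying right of the stand, 180 long, 22 dia along its x; leave alone. Origin: centre of its underside
- bracket: purple printed angle bracket, 50 x 30 x 50 high, standing right of the stand; leave alone. Origin: centre of its underside
- screwdriver: black screwdriver lying on the table left of the stand; leave alone. Origin: centre of its underside
- scale: aluminium rule 160 x 28 x 4 lying on the table beyond the open end of the stand; leave alone. Origin: centre of its underside
Not all that is in view belongs to the job. Leave any blue or turquoise look-alike of the purple_plate alone.

How it is judged:
By the outcome, as a careful person would: the job done as asked, in the order asked, and still so for the second after the job is handed in, with the robot touching nothing.
It also fails if it takes over 45 s, if anything falls off the work surface, if the arm or the gripper's body presses on something with over 40 N, if the wrist force passes 120 N, or if a joint passes its speed limit or range.

### The arm

A 6-joint arm with a two-finger parallel gripper is mounted at the origin on the work surface. World frame = base frame: x ahead of the robot, y to its left, z up, the work surface at z = 0. Lengths are in m, angles in rad, forces in N, time in s.
With the tool pointing down it reaches from about 0.425 to 0.95 m from the base axis. Payload 14.7 kg.
Tool frame: the origin (TCP) lies at the very end of the fingers, on their centre line; the grasp point (between the pads) lies pinch_z behind it (pinch_z is the distance from the TCP to the grasp point, in m); z points along the fingers, y is the direction in which the jaws open and shut (so a half turn about z gives the same grasp; the last joint's range is limited). The gripper opens to 85 mm and grips with 20 to 120 N. Pads are 22 mm wide; open, the fingers measure 114 mm over their backs; the gripper's body (76 mm by 85 mm) begins 54 mm behind the grasp point. The pads swing forward as they close: fully open they stand 13 mm farther back than shut.
Start: joints at [-1.329, 0.48, 1.596, -0, 1.065, -0.047], TCP at [0.185, -0.623, 0.231] pointing down, gripper open.
Joint ranges: [-2.75, 2.75], [-0.82, 2.05], [0.23, 2.67], [-1.56, 4.7], [0.09, 2.69], [-2.92, 2.92]. Speed limits (rad/s): [1.89, 1.89, 2.39, 3.01, 3.01, 3.01].

### API

Orientations are given as a unit quaternion [x, y, z, w].
In Python, from cell import get_obs, capture, camera_model, sign_off, pinch_z gives the robot as it stands.
- The arm moves only by the tool move_arm, never from a script. Its argument "series" is a list of rows, each a list of 5 numbers: the opening in per cent of the stroke, from 0 (shut) to 100 (fully open), then the shift along the tool's x, y, z in cm, then the turn about the tool's z in rad. A call has 1 to 12 rows; each row is the pose to reach, as a shift and turn from the pose measured when the call began, along the tool's axes at that moment; what a row does not reach only later rows make up. A row lasts 1/10 s, in which the tool goes at most 50 mm and 8.59 degrees, less where a joint would pass 70% of its speed; a pose out of reach is approached as far as the arm can. A call with a gripper value outside its range is refused whole. The fingers move at their own pace and stop on an object; the grip force is fixed at half the most. Time passes only in rows, so rows that repeat a pose let the fingers close. It gives the time, the measured TCP pose, the force and the opening at its end, in the units of the state.
- get_obs(): the state, without advancing time (a new reading comes with each control period).
- capture(name): name is "scene" or "top"; returns the picture (384x512x3 uint8, red, green, blue); there is no depth.
- camera_model(name): a dict with "mtx" (3x3 intrinsics, pixels), "extrinsics" (4x4, takes a point from world to camera coordinates). Camera axes: x right, y down, z forward; pixel columns grow to the right and rows downward; lengths in m; the calibration is good to about 2 mm. A picture is of the moment at which its call begins. camera_model takes no time and is no camera call.
- sign_off(): hands the job in, once; it reports no verdict.
The state is a dict: "t": time; "joint_pos": joint angles; "joint_velocities": joint speeds; "joint_torque": joint torques, N m; "eef_pos": TCP position; "eef_rot": TCP orientation; "ft_force": force on the tool from outside, world axes, zero at the start; "torque": the same for the moment, N m; "opening": finger opening in m.
Only numpy, scipy, OpenCV 4.12 (cv2) and the standard library are available. Lean on these libraries where they do the work, as an engineer would, in place of code of your own. Each camera call takes 0.05 s, during which the arm holds its last target.

## Working session

There is one attempt and no reset: what is moved stays moved. The work goes in short steps, Python scripts to look and compute and a tool call to move; the robot and the scene stay as the last step left them, time stands still between calls to the robot, and variables do not carry over. Pictures are saved under pics/ and viewed, and the job is handed in when it is done.

Besides the shell and the picture viewer there is one more tool, called as name(argument=value, ...), one argument or row to a line, values as JSON. move_arm: Moves the arm, as the interface text tells. Its arguments: {"type":"object","properties":{"series":{"type":"array","items":{"type":"array","items":{"type":"number"}}}},"required":["series"]}

```bash
mkdir -p pics
python3 - <<'E'
from cell import *
import cv2
import cell
print(get_obs(), pinch_z)
for n in("scene","top"):
    im=capture(n); cv2.imwrite(f"pics/{n}0.png",im[:,:,::-1]); m=camera_model(n); print(n,m["mtx"],m["extrinsics"])
E
```

```text
{'t': 0.0, 'joint_pos': array([-1.32858930e+00,  4.80839395e-01,  1.59685585e+00, -4.22945284e-05,
        1.06512485e+00, -4.65852859e-02]), 'joint_velocities': array([-0.00030467, -0.00124618, -0.00115407, -0.00036081, -0.00055974,
       -0.00159036]), 'joint_torque': array([-4.81461495e-03, -9.50631094e+01, -4.30190277e+01, -5.08827306e-04,
        1.22942359e-02,  4.22039705e-05]), 'eef_pos': array([ 0.18503344, -0.62267608,  0.23067421]), 'eef_rot': array([ 9.89591314e-01,  1.43905019e-01, -7.83388857e-05, -6.08981394e-04]), 'ft_force': array([ 0.70033941, -1.15584531, -0.12910041]), 'torque': array([ 0.0395367 , -0.01861221, -0.00200092]), 'opening': 0.08544391483630064} 0.0187
scene [[357.50617999   0.         249.80237528]
 [  0.         357.50617999 184.66779215]
 [  0.           0.           1.        ]] [[ 0.37083033  0.92852849  0.01788018 -0.14813272]
 [ 0.63160878 -0.23804007 -0.7378396  -0.24031382]
 [-0.68084889  0.28490658 -0.67473923  1.41087752]
 [ 0.          0.          0.          1.        ]]
top [[379.68270242   0.         266.33791994]
 [  0.         379.68270242 191.75757364]
 [  0.           0.           1.        ]] [[ 0.0162704  -0.9998669  -0.00120763 -0.03385849]
 [-0.99672379 -0.01612352 -0.07925734  0.49344847]
 [ 0.07922732  0.00249322 -0.99685346  1.15199191]
 [ 0.          0.          0.          1.        ]]
```

View pics/scene0.png

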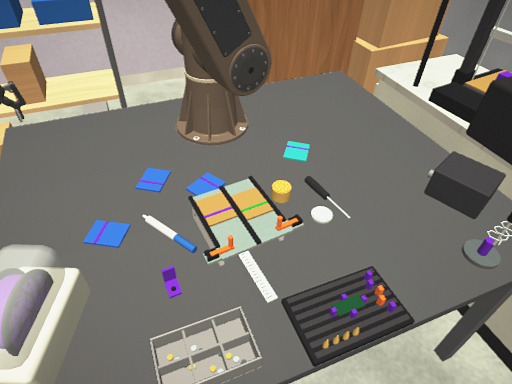

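View pics/top0.png

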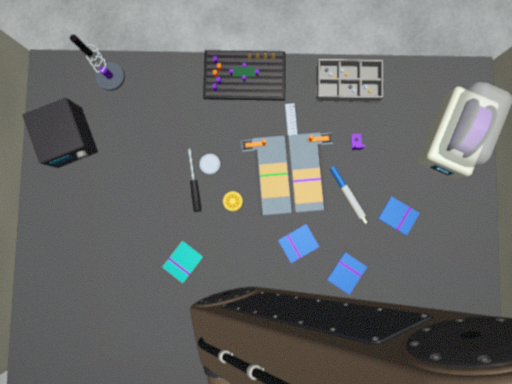

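The scene picture shows the stand near (245,217). In the top picture the gold plate with the purple line is at (307,181), in the right lane, and the green-line plate is at (273,175). Blue and turquoise look-alikes with a line lie on the table at (299,243), (347,273), (399,215) and (183,261). I choose the gold plate at (307,181) and check it in a crop.

Run:
```python
import cv2
im=cv2.imread("pics/top0.png")[120:225,235:345]
cv2.imwrite("pics/topc.png",cv2.resize(im,None,fx=5.5,fy=5.5,interpolation=cv2.INTER_CUBIC))
im=cv2.imread("pics/scene0.png")[165:275,175:315]
cv2.imwrite("pics/scenec.png",cv2.resize(im,None,fx=5,fy=5,interpolation=cv2.INTER_CUBIC))
```

```text
(no output)
```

View pics/topc.png

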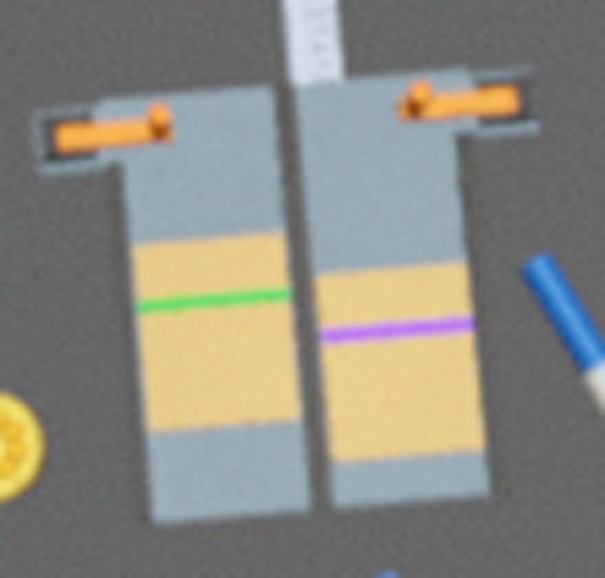

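View pics/scenec.png

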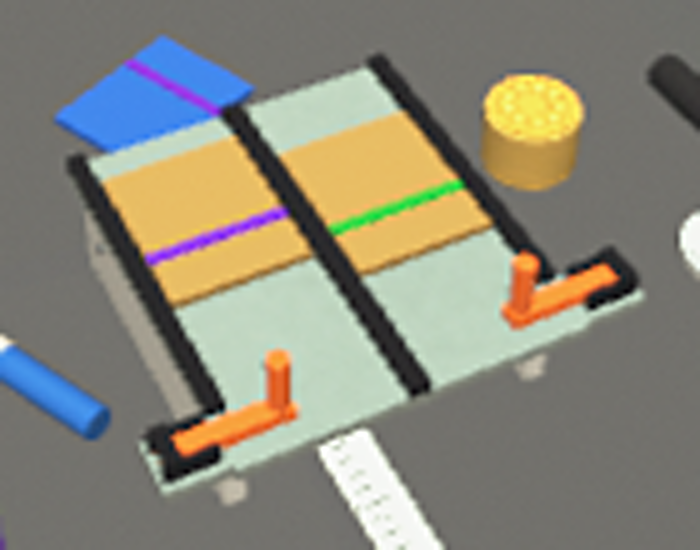

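The purple plate is confirmed in the right lane: line in the top crop from (320,336) to (472,324), right peg top at (418,90). Now I fit the stand pose.

```bash
cat > h.py <<'E'
import numpy as np
from cell import camera_model
from scipy.optimize import least_squares
def proj(n,P):
    m=camera_model(n);E=m["extrinsics"];p=(E[:3,:3]@np.atleast_2d(P).T).T+E[:3,3];q=(m["mtx"]@p.T).T;return q[:,:2]/q[:,2:]
def unproj(n,uv,z):
    m=camera_model(n);E=m["extrinsics"];R=E[:3,:3];c=-R.T@E[:3,3]
    d=R.T@np.linalg.inv(m["mtx"])@np.array([uv[0],uv[1],1.]);return c+d*(z-c[2])/d[2]
def T(x,y): return (235+(x+.5)/5.5-.5,120+(y+.5)/5.5-.5)
def S(x,y): return (175+(x+.5)/5-.5,165+(y+.5)/5-.5)
def w(p,P):
    P=np.atleast_2d(np.array(P,float))/1000;c,s=np.cos(p[2]),np.sin(p[2])
    return np.c_[p[0]+c*P[:,0]-s*P[:,1],p[1]+s*P[:,0]+c*P[:,1],P[:,2]]
E
cat > fit.py <<'E'
from h import *
top=[((310,510),(-115,6,70)),((152,521),(-115,90,70)),((332,507),(-115,-6,70)),((488,492),(-115,-90,70)),((275,87),(115,6,70)),((295,88),(115,-6,70))]
sc=[((432,385),(115,6,74)),((412,396),(115,-6,74)),((376,58),(-115,95,78)),((78,158),(-115,-95,78)),((236,108),(-115,0,78))]
def res(p,k=0):
    r=[]
    if k!=2: r+=[proj("top",w(p,b))[0]-T(*a) for a,b in top]
    if k!=1: r+=[proj("scene",w(p,b))[0]-S(*a) for a,b in sc]
    return np.array(r).ravel()
for k in (1,2,0):
    s=least_squares(res,[.6,-.1,0],args=(k,));print(s.x,np.round(s.fun.reshape(-1,2),1).tolist())
p=s.x;np.save("p.npy",p)
def inv(P):
    d=P[:2]-p[:2];c,s_=np.cos(p[2]),np.sin(p[2]);return np.round(1000*np.array([c*d[0]+s_*d[1],-s_*d[0]+c*d[1]]),1)
for n,f,pts in(("top",T,[(320,336),(472,324),(315,274),(467,262),(331,462),(485,449)]),("scene",S,[(148,261),(284,212),(178,305),(312,256)])):
    for a in pts: print(n,a,inv(unproj(n,f(*a),.076)))
for n,f,a,z in(("top",T,(419,89),.115),("top",T,(160,110),.115),("scene",S,(278,356),.115),("scene",S,(525,260),.115)): print("peg",inv(unproj(n,f(*a),z)))
print(w(p,[(95,-63,115),(-115,-48,70),(115,-48,70),(0,-90,70)]))
E
python3 fit.py
```

```text
[ 0.54593041 -0.09398204  0.09651514] [[-0.1, -0.1], [0.2, 0.2], [-0.0, 0.1], [0.1, 0.5], [-0.3, -0.1], [0.1, -0.6]]
[ 0.55047053 -0.09381115  0.10085648] [[0.4, 0.6], [0.1, 0.2], [0.4, -0.2], [-0.3, -0.4], [-0.7, -0.6]]
[ 0.54761121 -0.09365376  0.09871711] [[-0.1, -0.7], [0.2, -0.4], [-0.0, -0.5], [0.1, -0.1], [-0.5, -0.6], [-0.1, -1.1], [-0.1, -0.2], [-0.4, -0.7], [0.2, -0.8], [-0.4, -1.1], [-0.9, -1.3]]
top (320, 336) [-25.   -7.2]
top (472, 324) [-25.3 -88.8]
top (315, 274) [ 8.5 -7.4]
top (467, 262) [  8.2 -89.3]
top (331, 462) [-92.7  -7.1]
top (485, 449) [-92.6 -89.4]
scene (148, 261) [-22.6 -89.3]
scene (284, 212) [-23.2  -9.8]
scene (178, 305) [ 12.7 -87. ]
scene (312, 256) [ 12.7 -10.3]
peg [ 95.6 -66.9]
peg [95.7 68.5]
peg [ 95.6 -68.2]
peg [95.1 68.6]
[[ 0.64835777 -0.14698414  0.115     ]
 [ 0.43790182 -0.15275411  0.07      ]
 [ 0.66678205 -0.13008603  0.07      ]
 [ 0.55648132 -0.18321559  0.07      ]]
```

```bash
cat > go.py <<'E'
import sys
from h import *
from cell import get_obs
from scipy.spatial.transform import Rotation as R
p=np.load("p.npy");o=get_obs();r=R.from_quat(o["eef_rot"]);M=r.as_matrix()
d=o["eef_pos"]-[p[0],p[1],0];c,s=np.cos(p[2]),np.sin(p[2])
print("t",round(o["t"],2),"stand mm",np.round(1000*np.array([c*d[0]+s*d[1],-s*d[0]+c*d[1],d[2]]),1),"F",np.round(o["ft_force"],1),"open",round(o["opening"],4))
yaw=np.arctan2(M[1,0],M[0,0]);print("turn",round(yaw-p[2],3),"tilt",np.round(M[:,2],3))
if len(sys.argv)>1:
    t=w(p,[[float(a) for a in sys.argv[1:4]]])[0];print("shift cm",np.round(100*M.T@(t-o["eef_pos"]),2))
E
python3 go.py 95 -35 160
```

```text
t 0.1 stand mm [-412.9 -490.8  230.7] F [0.4 0.6 0.1] open 0.0853
turn 0.19 tilt [-0.     0.001 -1.   ]
shift cm [ 58.49 -35.15   7.11]
```

move_arm(
  series=[
    [0, 4, -2.4, 0, 0.05],
    [0, 8, -4.8, 0, 0.1],
    [0, 12, -7.2, 0, 0.15],
    [0, 16, -9.6, 0, 0.19],
    [0, 20, -12, 0, 0.19],
    [0, 24, -14.4, 0, 0.19],
    [0, 28, -16.8, 0, 0.19],
    [0, 32, -19.2, 0, 0.19],
    [0, 36, -21.6, 0, 0.19],
    [0, 40, -24, 0, 0.19],
    [0, 44, -26.4, 0, 0.19],
    [0, 48, -28.8, 0, 0.19],
  ],
)

```text
t: 1.3
eef_pos: [0.5641, -0.2082, 0.2309]
eef_rot: [0.999, 0.049, -0.0, -0.001]
ft_force: [0.9, -1.5, -0.6]
opening: -0.0
```

```bash
python3 go.py 95 -35 130
```

```text
t 1.3 stand mm [   5.1 -115.6  230.9] F [ 0.9 -1.5 -0.6] open -0.0
turn 0.0 tilt [-0.001  0.001 -1.   ]
shift cm [ 8.99 -8.05 10.1 ]
```

move_arm(
  series=[
    [0, 3, -2.7, 0, 0],
    [0, 6, -5.4, 0, 0],
    [0, 9, -8, 1, 0],
    [0, 9, -8, 4, 0],
    [0, 9, -8, 7, 0],
    [0, 9, -8, 9, 0],
    [0, 9, -8, 10, 0],
    [0, 9, -8, 10, 0],
    [0, 9, -8, 10, 0],
  ],
)

```text
t: 2.2
eef_pos: [0.6461, -0.1198, 0.1317]
eef_rot: [0.999, 0.049, 0.0, -0.0]
ft_force: [0.0, 0.5, 0.4]
opening: -0.0002
```

```bash
python3 go.py 95 -35 88
python3 - <<'E'
from cell import *
import cv2,numpy as np
a=capture("scene");b=capture("top")
a=cv2.resize(a[165:275,175:315],None,fx=3.6,fy=3.6,interpolation=2);b=cv2.resize(b[120:225,235:345],(396,396),interpolation=2)
cv2.imwrite("pics/a1.png",np.hstack([cv2.resize(a,(400,396)),b])[:,:,::-1])
E
```

```text
t 2.2 stand mm [ 95.4 -35.7 131.7] F [0.  0.5 0.4] open -0.0002
turn 0.0 tilt [ 0.     0.001 -1.   ]
shift cm [-0.04 -0.07  4.37]
```

View pics/a1.png

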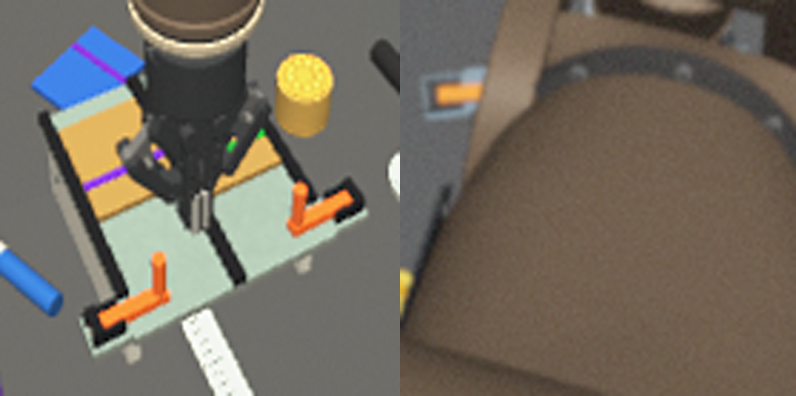

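The fingers (tips at (200,228)) hang inside the right lane, clear of the peg at (158,275). Going down and starting the push.

move_arm(
  series=[
    [0, 0, 0, 2, 0],
    [0, 0, 0, 4, 0],
    [0, 0, 0, 4.3, 0],
    [0, 0, 0, 4.3, 0],
    [0, 0, 0.5, 4.3, 0],
    [0, 0, 1, 4.3, 0],
    [0, 0, 1.5, 4.3, 0],
    [0, 0, 2, 4.3, 0],
    [0, 0, 2.5, 4.3, 0],
    [0, 0, 3, 4.3, 0],
    [0, 0, 3.5, 4.3, 0],
    [0, 0, 4, 4.3, 0],
  ],
)

```text
t: 3.5
eef_pos: [0.6505, -0.1601, 0.0892]
eef_rot: [0.999, 0.049, 0.001, -0.0]
ft_force: [-0.4, 2.2, 1.2]
opening: -0.0
```

```bash
python3 go.py 95 -88 88
```

```text
t 3.5 stand mm [ 95.8 -76.2  89.2] F [-0.4  2.2  1.2] open -0.0
turn -0.0 tilt [ 0.001  0.001 -1.   ]
shift cm [-0.08  1.18  0.12]
```

move_arm(
  series=[
    [0, 0, 0.3, 0, 0],
    [0, 0, 0.6, 0, 0],
    [0, 0, 0.8, 0, 0],
    [0, 0, 1.0, 0, 0],
    [0, 0, 1.0, 0, 0],
  ],
)

```text
t: 4.0
eef_pos: [0.6515, -0.1702, 0.0892]
eef_rot: [0.999, 0.049, 0.001, -0.0]
ft_force: [0.5, -0.6, 0.1]
opening: -0.0
```

```bash
python3 go.py 95 -88 88
python3 - <<'E'
from cell import *
import cv2,numpy as np
a=capture("scene")
a=cv2.resize(a[165:275,175:315],None,fx=5,fy=5,interpolation=2)
cv2.imwrite("pics/a2.png",a[:,:,::-1])
E
```

```text
t 4.0 stand mm [ 95.8 -86.5  89.2] F [ 0.5 -0.6  0.1] open -0.0
turn -0.0 tilt [ 0.001  0.001 -1.   ]
shift cm [-0.08  0.15  0.12]
```

View pics/a2.png

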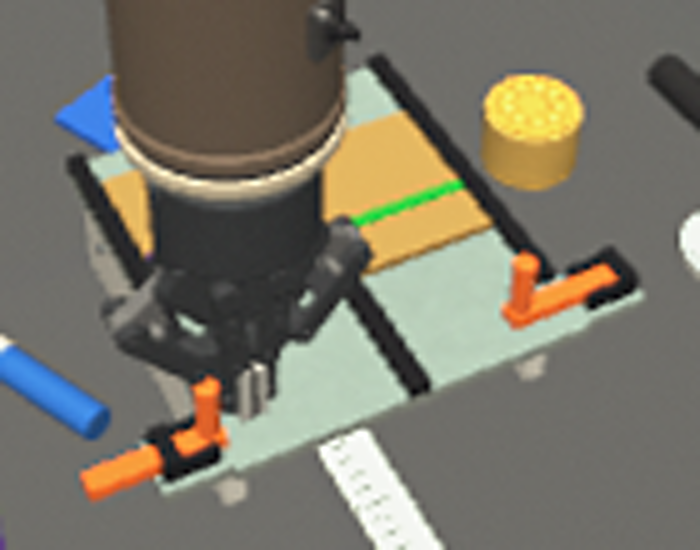

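The bolt has come out with the peg, whose top is at crop (207,384). I push on in small steps to feel the stop.

move_arm(
  series=[
    [0, 0, 0.2, 0, 0],
    [0, 0, 0.3, 0, 0],
    [0, 0, 0.4, 0, 0],
    [0, 0, 0.4, 0, 0],
  ],
)

```text
t: 4.45
eef_pos: [0.6516, -0.1734, 0.0891]
eef_rot: [0.999, 0.049, 0.0, -0.001]
ft_force: [0.1, 7.9, 2.5]
opening: -0.0002
```

```bash
python3 go.py 95 -88 88
```

```text
t 4.45 stand mm [ 95.6 -89.6  89.1] F [0.1 7.9 2.5] open -0.0002
turn -0.0 tilt [ 0.001  0.002 -1.   ]
shift cm [-0.06 -0.16  0.11]
```

move_arm(
  series=[
    [0, 0, 0.15, 0, 0],
    [0, 0, 0.15, 0, 0],
    [0, 0, 0.15, 0, 0],
  ],
)

```text
t: 4.75
eef_pos: [0.6516, -0.1735, 0.0891]
eef_rot: [0.999, 0.049, 0.0, -0.002]
ft_force: [-0.4, 11.9, 3.3]
opening: 0.0001
```

```bash
python3 go.py 95 -88 88
```

```text
t 4.75 stand mm [ 95.6 -89.7  89.1] F [-0.4 11.9  3.3] open 0.0001
turn -0.0 tilt [ 0.     0.003 -1.   ]
shift cm [-0.06 -0.17  0.11]
```

The hard stop is confirmed: force rose from 8 to 12 N with no travel. Now I back off, rise and move behind the plate.

move_arm(
  series=[
    [0, 0, -1, 0, 0],
    [0, 0, -2, -1, 0],
    [0, 0, -3, -4, 0],
    [0, 0, -4.2, -7, 0],
    [0, -4, -4.2, -7, 0],
    [0, -8, -4.2, -7, 0],
    [0, -12, -4.2, -7, 0],
    [0, -16, -4.2, -7, 0],
    [0, -20, -4.2, -7, 0],
    [0, -21.2, -4.2, -7, 0],
    [0, -21.2, -4.2, -7, 0],
  ],
)

```text
t: 5.85
eef_pos: [0.4353, -0.1527, 0.1599]
eef_rot: [0.999, 0.049, 0.0, -0.001]
ft_force: [0.2, -0.2, -1.0]
opening: 0.0
```

```bash
python3 go.py -116 -48 72.5
python3 - <<'E'
from cell import *
import cv2,numpy as np
a=capture("scene")
a=cv2.resize(a[165:275,175:315],None,fx=5,fy=5,interpolation=2)
cv2.imwrite("pics/a3.png",a[:,:,::-1])
E
```

```text
t 5.85 stand mm [-117.6  -47.7  159.9] F [ 0.2 -0.2 -1. ] open 0.0
turn -0.001 tilt [ 0.     0.003 -1.   ]
shift cm [0.15 0.05 8.74]
```

View pics/a3.png

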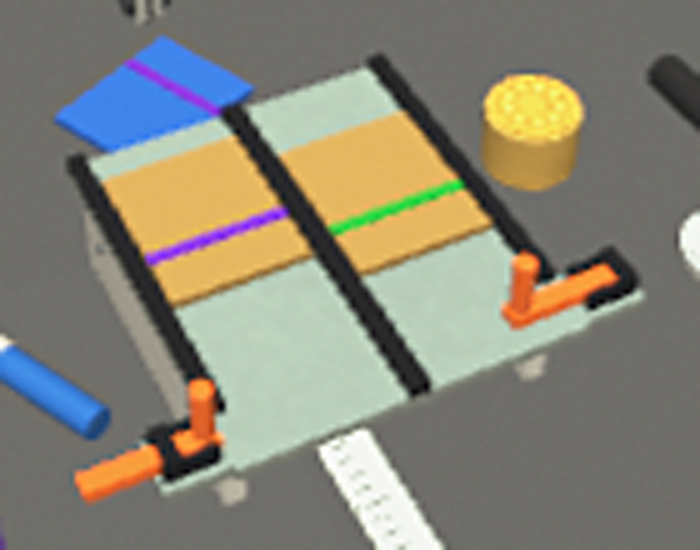

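The bolt is out of the lane (peg top at crop (201,386)), and the plate has not moved. I go down behind it.

move_arm(
  series=[
    [0, 0, 0, 3, 0],
    [0, 0, 0, 6, 0],
    [0, 0, 0, 8, 0],
    [0, 0, 0, 8.7, 0],
    [0, 0, 0, 8.7, 0],
    [0, 0, 0, 8.7, 0],
  ],
)

```text
t: 6.5
eef_pos: [0.4383, -0.1529, 0.0736]
eef_rot: [0.999, 0.049, 0.001, -0.001]
ft_force: [-0.2, 0.0, 0.5]
opening: 0.0
```

```bash
python3 go.py 20 -48 72.5
```

```text
t 6.5 stand mm [-114.6  -48.2   73.6] F [-0.2  0.   0.5] open 0.0
turn -0.0 tilt [ 0.003  0.002 -1.   ]
shift cm [13.46 -0.02  0.14]
```

move_arm(
  series=[
    [0, 0.6, 0, 0.1, 0],
    [0, 1.2, 0, 0.1, 0],
    [0, 1.8, 0, 0.1, 0],
    [0, 2.4, 0, 0.1, 0],
    [0, 3.2, 0, 0.1, 0],
    [0, 4, 0, 0.1, 0],
    [0, 4.8, 0, 0.1, 0],
    [0, 5.6, 0, 0.1, 0],
    [0, 6.2, 0, 0.1, 0],
    [0, 6.7, 0, 0.1, 0],
    [0, 7, 0, 0.1, 0],
    [0, 7, 0, 0.1, 0],
  ],
)

```text
t: 7.7
eef_pos: [0.5085, -0.1459, 0.0731]
eef_rot: [0.999, 0.049, 0.001, -0.001]
ft_force: [-1.7, 0.0, 6.1]
opening: -0.0002
```

```bash
python3 go.py 15 -48 72.5
python3 - <<'E'
from cell import *
import cv2,numpy as np
a=capture("scene")
a=cv2.resize(a[165:275,175:315],None,fx=5,fy=5,interpolation=2)
cv2.imwrite("pics/a4.png",a[:,:,::-1])
E
```

```text
t 7.7 stand mm [-44.1 -48.2  73.1] F [-1.7  0.   6.1] open -0.0002
turn -0.0 tilt [ 0.003  0.002 -1.   ]
shift cm [ 5.91 -0.02  0.08]
```

View pics/a4.png

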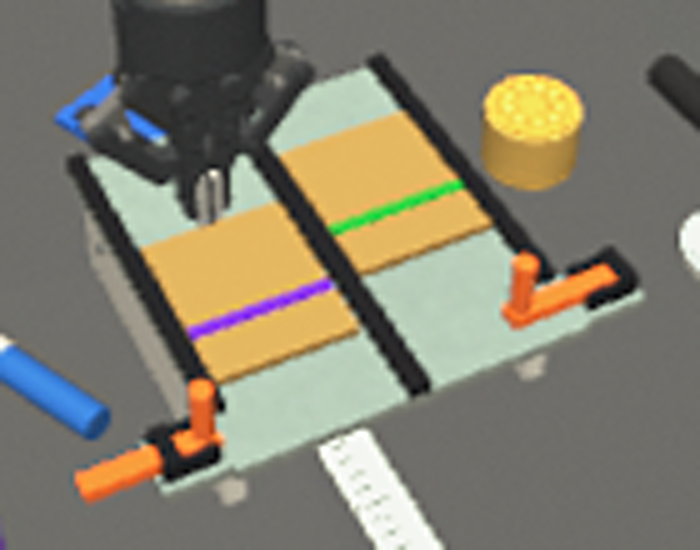

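```bash
cat > m.py <<'E'
from h import *
import sys
p=np.load("p.npy")
def inv(P):
    d=P[:2]-p[:2];c,s_=np.cos(p[2]),np.sin(p[2]);return np.round(1000*np.array([c*d[0]+s_*d[1],-s_*d[0]+c*d[1]]),1)
for a in eval(sys.argv[1]): print(a,inv(unproj("scene",S(*a[:2]),a[2]/1000)))
E
python3 m.py "[(188,333,76),(330,285,76),(218,383,76),(357,330,76),(145,249,76),(240,468,70),(412,396,70),(430,388,70),(201,386,115),(207,222,73)]"
```

```text
(188, 333, 76) [ 32.2 -89.8]
(330, 285, 76) [ 35.3 -10.9]
(218, 383, 76) [ 68.5 -89.1]
(357, 330, 76) [ 68.9 -12.1]
(145, 249, 76) [-31.3 -87.5]
(240, 468, 70) [115.7 -98.6]
(412, 396, 70) [114.5  -4.6]
(430, 388, 70) [114.2   5.8]
(201, 386, 115) [  95.8 -107.9]
(207, 222, 73) [-37.6 -49.2]
```

The plate is square to the lane with its line at x≈34, and the peg reads −107.9 (fully back). The push shows 6 N of upward force, probably the tip rubbing the floor, so I rise 0.7 mm and carry on.

move_arm(
  series=[
    [0, 0, 0, -0.07, 0],
    [0, 0.5, 0, -0.07, 0],
    [0, 1.2, 0, -0.07, 0],
    [0, 2, 0, -0.07, 0],
    [0, 2.8, 0, -0.07, 0],
    [0, 3.6, 0, -0.07, 0],
    [0, 4.4, 0, -0.07, 0],
    [0, 5.1, 0, -0.07, 0],
    [0, 5.7, 0, -0.07, 0],
    [0, 6.2, 0, -0.07, 0],
    [0, 6.5, 0, -0.07, 0],
    [0, 6.5, 0, -0.07, 0],
  ],
)

```text
t: 8.95
eef_pos: [0.5737, -0.1396, 0.074]
eef_rot: [0.999, 0.049, 0.002, -0.001]
ft_force: [0.4, 0.5, 0.0]
opening: 0.0003
```

```bash
python3 go.py 37 -48 73
python3 - <<'E'
from cell import *
import cv2,numpy as np
a=capture("scene")
a=cv2.resize(a[165:275,175:315],None,fx=5,fy=5,interpolation=2)
cv2.imwrite("pics/a5.png",a[:,:,::-1])
E
```

```text
t 8.95 stand mm [ 21.4 -48.3  74. ] F [0.4 0.5 0. ] open 0.0003
turn -0.0 tilt [ 0.003  0.002 -1.   ]
shift cm [ 1.56 -0.03  0.1 ]
```

View pics/a5.png

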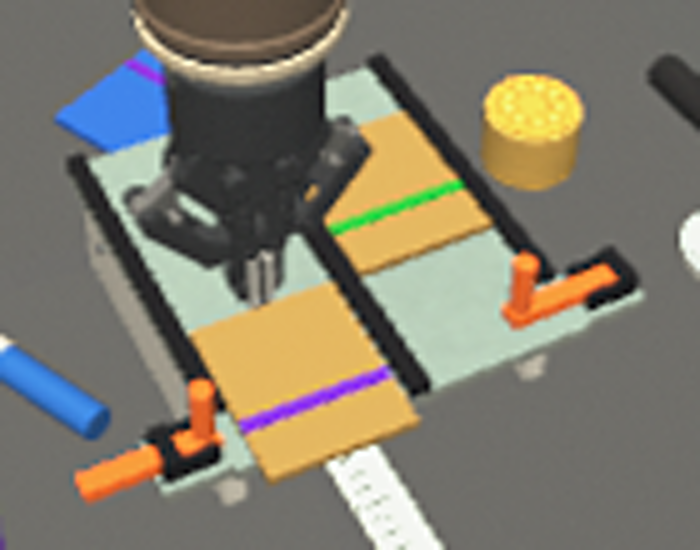

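The plate overhangs with its line from (244,426) to (388,372).

```bash
python3 m.py "[(244,426,76),(388,372,76),(269,481,76),(418,420,76),(192,331,76)]"
python3 - <<'E'
from h import *
import cv2
from cell import capture
p=np.load("p.npy");a=capture("scene")
# project expected lines onto an enlarged view
f=12;x0,y0=210,225
b=cv2.resize(a[y0:y0+45,x0:x0+60],None,fx=f,fy=f,interpolation=2)[:,:,::-1].copy()
for P,col in(([(115,-100,70),(115,100,70)],(0,0,255)),([(115,-88,76),(115,-8,76)],(0,255,0))):
    q=proj("scene",w(p,P));q=[tuple(int(round(v)) for v in ((t-[x0,y0]+.5)*f-.5)) for t in q];cv2.line(b,q[0],q[1],col,1)
cv2.imwrite("pics/a6.png",b)
E
```

```text
(244, 426, 76) [ 98.2 -88.4]
(388, 372, 76) [100.  -10.6]
(269, 481, 76) [132.7 -91.1]
(418, 420, 76) [132.8 -11.4]
(192, 331, 76) [ 31.9 -87.4]
```

View pics/a6.png

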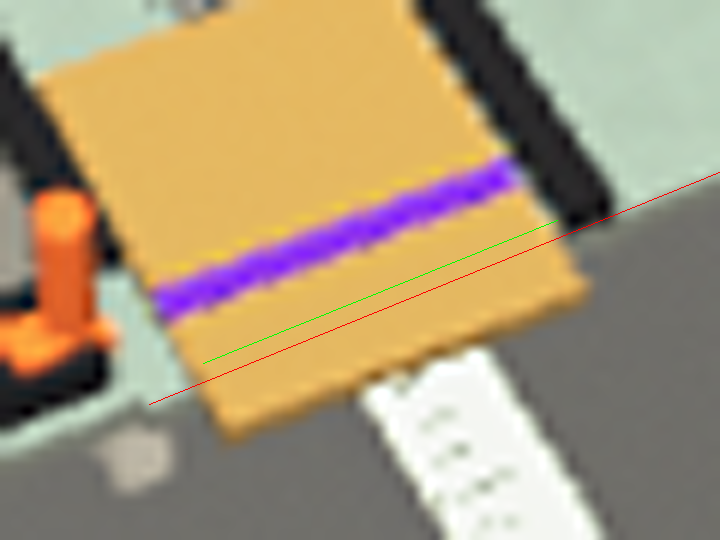

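move_arm(
  series=[
    [0, 0.3, 0, 0, 0],
    [0, 0.6, 0, 0, 0],
    [0, 0.9, 0, 0, 0],
    [0, 1.1, 0, 0, 0],
    [0, 1.2, 0, 0, 0],
    [0, 1.2, 0, 0, 0],
    [0, 1.2, 0, 0, 0],
  ],
)

```text
t: 9.75
eef_pos: [0.5852, -0.1384, 0.074]
eef_rot: [0.999, 0.049, 0.002, -0.001]
ft_force: [-0.3, -0.2, -0.7]
opening: 0.0001
```

```bash
python3 go.py 37 -48 73
```

```text
t 9.75 stand mm [ 33.  -48.2  74. ] F [-0.3 -0.2 -0.7] open 0.0001
turn -0.0 tilt [ 0.003  0.002 -1.   ]
shift cm [ 0.4  -0.02  0.1 ]
```

Now I back off and swing clear for a check with both cameras.

move_arm(
  series=[
    [0, -1, 0, 0, 0],
    [0, -2, 0, -1, 0],
    [0, -3, 0, -5, 0],
    [0, -4, 0, -9, 0],
    [0, -4, 4, -9, 0],
    [0, -4, 8, -9, 0],
    [0, -4, 12, -9, 0],
    [0, -4, 16, -9, 0],
    [0, -4, 20, -9, 0],
    [0, -4, 24, -9, 0],
    [0, -4, 28, -9, 0],
    [0, -4, 32, -9, 0],
  ],
)

```text
t: 10.95
eef_pos: [0.5755, -0.4624, 0.1642]
eef_rot: [0.999, 0.049, 0.002, -0.001]
ft_force: [1.0, -0.1, -0.4]
opening: -0.0001
```

```bash
python3 go.py
cat > look.py <<'E'
from cell import *
import cv2,sys
n=sys.argv[1]
a=capture("scene");b=capture("top")
cv2.imwrite(f"pics/s{n}.png",cv2.resize(a[215:275,195:275],None,fx=10,fy=10,interpolation=2)[:,:,::-1])
cv2.imwrite(f"pics/t{n}.png",cv2.resize(b[115:175,255:335],None,fx=10,fy=10,interpolation=2)[:,:,::-1])
E
python3 look.py 7
```

```text
t 10.95 stand mm [  -8.6 -369.7  164.2] F [ 1.  -0.1 -0.4] open -0.0001
turn -0.001 tilt [ 0.003  0.002 -1.   ]
```

View pics/s7.png

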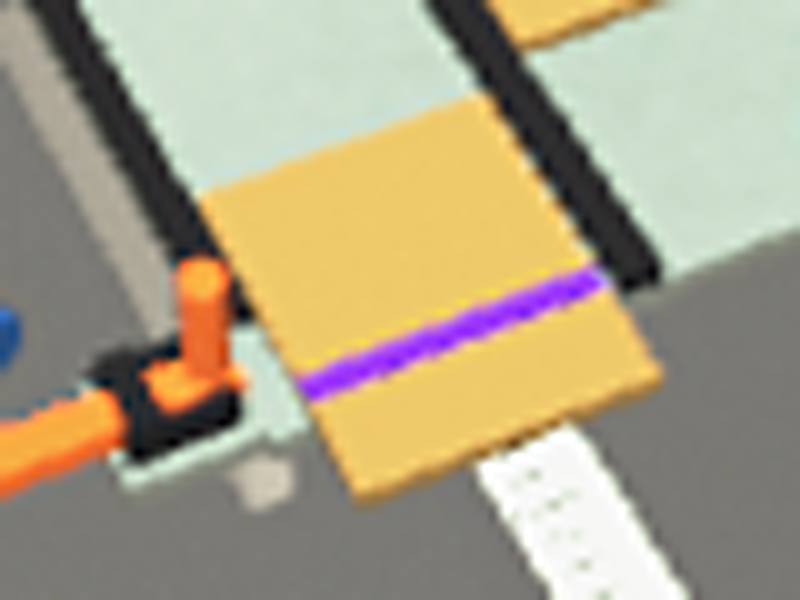

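View pics/t7.png

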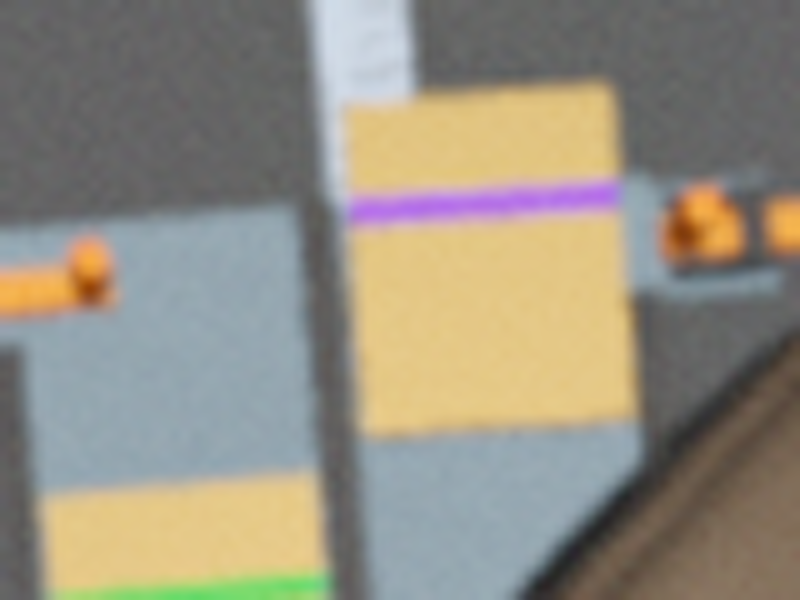

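Run:
```python
from h import *
p=np.load("p.npy")
def inv(P):
    d=P[:2]-p[:2];c,s_=np.cos(p[2]),np.sin(p[2]);return np.round(1000*np.array([c*d[0]+s_*d[1],-s_*d[0]+c*d[1]]),1)
def g(n,x,y,z):
    o=(255,115) if n=="top" else (195,215)
    return inv(unproj(n,(o[0]+(x+.5)/10-.5,o[1]+(y+.5)/10-.5),z/1000))
for a in [("line",350,212,76),("line",620,195,76),("lead",346,103,76),("lead",614,83,76),("trail",362,437,76),("trail",636,418,76),("edge",40,228,70),("edge",298,206,70),("edge",650,177,70)]: print("top",a[0],g("top",*a[1:]))
for a in [("line",306,391,76),("line",601,277,76),("lead",357,498,76),("lead",660,373,76),("trail",200,192,76),("trail",488,93,76),("edge",660,282,70),("edge",795,228,70),("edge",310,432,70),("edge",265,445,70)]: print("sc",a[0],g("scene",*a[1:]))
```

```text
top line [109.5  -9.4]
top line [107.9 -89.8]
top lead [142.4 -11.1]
top lead [141.8 -91.2]
top trail [41.9 -7.1]
top trail [ 40.9 -88.3]
top edge [113.6  82.8]
top edge [113.9   5.4]
top edge [ 114.  -100.2]
sc line [110.5 -89.4]
sc line [111.8  -9.9]
sc lead [143.6 -91.4]
sc lead [143.9 -10.9]
sc trail [ 42.6 -87.7]
sc trail [45.5 -7.9]
sc edge [115.6   4.8]
sc edge [115.8  43.7]
sc edge [117.7 -91.8]
sc edge [ 116.3 -102.9]
```

Both cameras agree that 4–5 mm remain: the top picture gives 5.1 and the scene picture about 4–5. I go back for a last 4.5 mm push, to TCP stand x ≈ 37.5.

move_arm(
  series=[
    [0, 0, -4, 0, 0],
    [0, 0, -8, 0, 0],
    [0, 0, -12, 0, 0],
    [0, 0, -16, 0, 0],
    [0, 0, -20, 0, 0],
    [0, 0, -24, 0, 0],
    [0, 0, -28, 0, 0],
    [0, 0, -32.2, 0, 0],
    [0, 0, -32.2, 3, 0],
    [0, 0, -32.2, 6, 0],
    [0, 0, -32.2, 8, 0],
    [0, 0, -32.2, 8.6, 0],
  ],
)

```text
t: 12.25
eef_pos: [0.5431, -0.1445, 0.0765]
eef_rot: [0.999, 0.048, 0.001, -0.0]
ft_force: [0.1, 0.3, -0.1]
opening: 0.0
```

move_arm(
  series=[
    [0, 0, 0, 0, 0],
    [0, 0, 0, 0, 0],
  ],
)

```text
t: 12.45
eef_pos: [0.543, -0.1446, 0.0774]
eef_rot: [0.999, 0.048, 0.001, -0.0]
ft_force: [-0.5, -0.5, 0.4]
opening: -0.0002
```

```bash
python3 go.py 37.5 -48 73.6
```

```text
t 12.45 stand mm [ -9.6 -50.2  77.4] F [-0.5 -0.5  0.4] open -0.0002
turn -0.003 tilt [ 0.002  0.001 -1.   ]
shift cm [ 4.71 -0.24  0.39]
```

move_arm(
  series=[
    [0, 0, -0.2, 0.35, 0],
    [0, 0, -0.2, 0.35, 0],
    [0, 1, -0.2, 0.35, 0],
    [0, 2, -0.2, 0.35, 0],
    [0, 3, -0.2, 0.35, 0],
    [0, 3.8, -0.2, 0.35, 0],
    [0, 4.0, -0.2, 0.35, 0],
    [0, 4.0, -0.2, 0.35, 0],
  ],
)

```text
t: 13.25
eef_pos: [0.5829, -0.1386, 0.0738]
eef_rot: [0.999, 0.048, 0.001, -0.0]
ft_force: [-1.0, -0.1, -0.0]
opening: -0.0002
```

```bash
python3 go.py 37.5 -48 73.6
```

```text
t 13.25 stand mm [ 30.7 -48.2  73.8] F [-1.  -0.1 -0. ] open -0.0002
turn -0.003 tilt [ 0.002  0.001 -1.   ]
shift cm [ 0.68 -0.03  0.02]
```

move_arm(
  series=[
    [0, 0.2, 0, 0, 0],
    [0, 0.4, 0, 0, 0],
    [0, 0.6, 0, 0, 0],
    [0, 0.7, 0, 0, 0],
    [0, 0.7, 0, 0, 0],
    [0, 0.7, 0, 0, 0],
  ],
)

```text
t: 13.85
eef_pos: [0.5899, -0.138, 0.0739]
eef_rot: [0.999, 0.048, 0.001, -0.0]
ft_force: [-0.2, -0.0, -0.2]
opening: 0.0001
```

```bash
python3 go.py 37.5 -48 73.6
```

```text
t 13.85 stand mm [ 37.7 -48.3  73.9] F [-0.2 -0.  -0.2] open 0.0001
turn -0.003 tilt [ 0.002  0.001 -1.   ]
shift cm [-0.02 -0.03  0.03]
```

move_arm(
  series=[
    [0, -1, 0, 0, 0],
    [0, -2, 0, -1, 0],
    [0, -3, 0, -5, 0],
    [0, -4, 0, -9, 0],
    [0, -4, 4, -9, 0],
    [0, -4, 8, -9, 0],
    [0, -4, 12, -9, 0],
    [0, -4, 16, -9, 0],
    [0, -4, 20, -9, 0],
    [0, -4, 24, -9, 0],
    [0, -4, 28, -9, 0],
    [0, -4, 32, -9, 0],
  ],
)

```text
t: 15.05
eef_pos: [0.5794, -0.4619, 0.1645]
eef_rot: [0.999, 0.048, 0.001, -0.0]
ft_force: [0.6, -1.0, 0.5]
opening: -0.0001
```

```bash
python3 go.py; python3 look.py 8
```

```text
t 15.05 stand mm [  -4.6 -369.6  164.5] F [ 0.6 -1.   0.5] open -0.0001
turn -0.003 tilt [ 0.002  0.001 -1.   ]
```

View pics/s8.png

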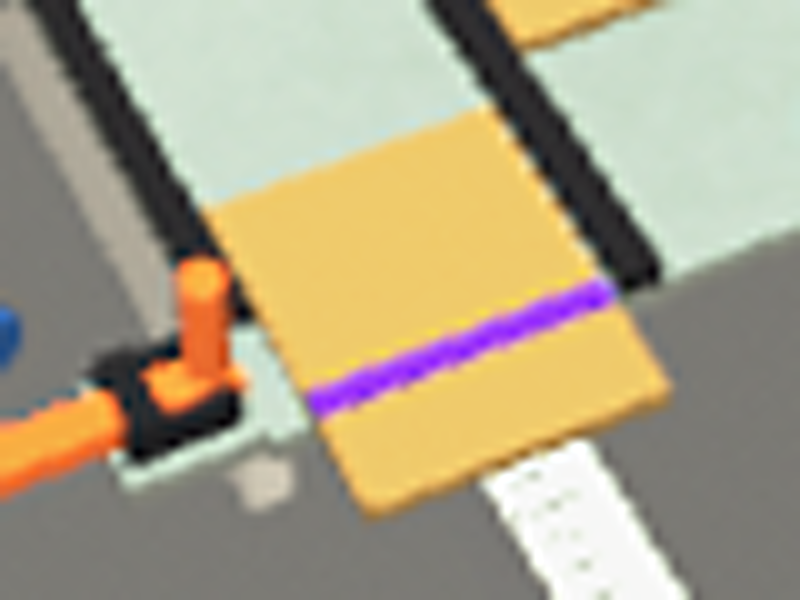

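View pics/t8.png

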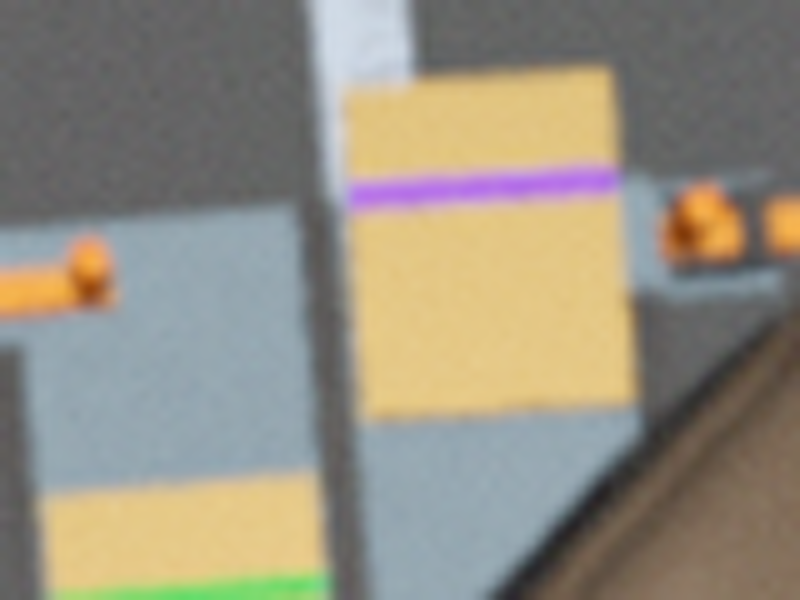

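Run:
```python
from h import *
p=np.load("p.npy")
def inv(P):
    d=P[:2]-p[:2];c,s_=np.cos(p[2]),np.sin(p[2]);return np.round(1000*np.array([c*d[0]+s_*d[1],-s_*d[0]+c*d[1]]),1)
def g(n,x,y,z):
    o=(255,115) if n=="top" else (195,215)
    return inv(unproj(n,(o[0]+(x+.5)/10-.5,o[1]+(y+.5)/10-.5),z/1000))
for a in [("line",350,196,76),("line",620,180,76),("lead",346,88,76),("lead",614,67,76),("trail",364,420,76),("trail",636,402,76),("edge",40,228,70),("edge",298,206,70)]: print("top",a[0],g("top",*a[1:]))
for a in [("line",317,406,76),("line",610,291,76),("lead",370,514,76),("lead",669,386,76),("trail",207,208,76),("trail",494,106,76),("edge",660,282,70),("edge",795,228,70),("edge",310,432,70)]: print("sc",a[0],g("scene",*a[1:]))
```

```text
top line [114.3  -9.8]
top line [112.5 -90.2]
top lead [146.9 -11.5]
top lead [146.7 -91.6]
top trail [46.9 -8.1]
top trail [ 45.6 -88.8]
top edge [113.6  82.8]
top edge [113.9   5.4]
sc line [115.6 -88.8]
sc line [116.6 -10. ]
sc lead [149.  -90.6]
sc lead [148.3 -10.8]
sc trail [ 48.1 -88.2]
sc trail [50.2 -8.5]
sc edge [115.6   4.8]
sc edge [115.8  43.7]
sc edge [117.7 -91.8]
```

The line is level with the stand's end in both pictures (top 113.5 against 113.8, scene 115.9 against about 115.8), and the plate is straight. The arm is clear, so I hand in.

```bash
python3 -c "
from cell import *
print(sign_off())"
```

```text
the job is handed in; nothing more can be done
None
```

The job is handed in, at about 15 s of the 45 s limit. The plate with the purple line was in the right lane. I pushed that lane's bolt fully back first, then pushed the plate along with the closed fingertips.

- **Bolt:** it is on its hard stop; the force rose to 12 N with no further travel. With the bolt left there, its peg measured y = −107.9 mm against the expected −108 mm.
- **Plate:** its purple line is level with the stand's end to within about 1 mm. The top picture put the line at x = 113.5 mm and the end at 113.8 mm; the scene picture gave 115.9 and about 115.8 mm. The plate overhangs straight and flat.
- **Other things:** the green plate and the left bolt look unmoved in the last pictures. The arm ended clear of everything.

**Checks that disagreed:**
- **Camera offset:** the two cameras place the stand about 4 mm apart along the lane. I therefore measured the line against the stand's end within each picture.
- **Force on the fingertips:** early in the plate push they showed about 6 N upward, probably from rubbing the lane floor. It went away after I raised them 0.7 mm.

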